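# Bring the slip tub round to the brush rest and hold the carousel

## Robot

A 6-joint arm with a two-finger parallel gripper is mounted at the origin on the work surface; the furniture and walls round the work are solid. World frame = base frame: x ahead of the robot, y to its left, z up, the work surface at z = 0. Lengths are in m, angles in rad, forces in N, time in s.
With the tool pointing down it reaches from about 0.25 to 0.775 m from the base axis. Payload 4 kg.
Tool frame: the origin (TCP) lies at the very end of the fingers, on their centre line; the grasp point (between the pads) lies 19 mm behind it; z points along the fingers, y is the direction in which the jaws open and shut (so a half turn about z gives the same grasp; the last joint's range is limited). The gripper opens to 94 mm and grips with 3 to 60 N. Pads are 16 mm wide; open, the fingers measure 119 mm over their backs; the gripper's body (75 mm by 177 mm) begins 78 mm behind the grasp point.
Start: joints at [-1.335, 0.087, 1.371, -0, 1.684, -0.103], TCP at [0.183, -0.519, 0.206] pointing down, gripper open.
Joint ranges: [-3.1, 3.1], [-0.76, 2.03], [0.27, 2.55], [-1.08, 4.22], [0.17, 2.65], [-2.57, 2.57]. Speed limits (rad/s): [2.79, 2.79, 3.14, 3.14, 3.14, 3.14].

## Interface

Orientations are given as [roll, pitch, yaw] about the fixed x, y, z axes, in that order (R = Rz(yaw) Ry(pitch) Rx(roll)).
In Python, from bench import robot, snapshot, models gives the robot as it stands.
- The arm moves only by the tool arm_command, never from a script. Its argument "commands" is text: rows parted by semicolons, each of 7 numbers parted by spaces: the shift along the tool's x, y, z in mm, then the turn, a rotation vector about the tool's x, y, z in degrees, then the opening, from 0 (shut) to 1 (fully open). In form: tx ty tz rx ry rz hand; .... A call has 1 to 12 rows; each row shifts and turns the pose as measured when the row begins, along the tool's axes as they then stand; what a row does not reach is not made up. A row lasts 1/8 s, in which the tool goes at most 62.5 mm and 10.7 degrees, less where a joint would pass 70% of its speed; a pose out of reach is approached as far as the arm can. A call is refused whole if a number of a shift passes 62.5 or a number of a turn 10.7, either way. A call with a gripper value outside its range is refused whole. The fingers move at their own pace and stop on an object; the grip force is fixed at half the most. Time passes only in rows, so rows that do not move let the fingers close. It gives the time, the measured TCP pose, the force and the opening at its end, in the units of the state.
- robot.get_obs(): the state, without advancing time (a new reading comes with each control period).
- snapshot(name): name is "scene" or "top"; returns a dict with "img" (420x560x3 uint8, blue, green, red), "camera_matrix" (3x3 intrinsics, pixels), "dist" ([k1, k2, p1, p2, k3] as OpenCV has them; the pictures are not rectified), "origin" and "rotation" of the camera in the world. Camera axes: x right, y down, z forward; pixel columns grow to the right and rows downward; lengths in m; the calibration is good to about 2 mm. A picture is of the moment at which its call begins. There is no depth.
- robot.close_job(): hands the job in, once; it reports no verdict.
Trained networks look in a picture, given as the dict that the camera call returned (one of the last four; its "shot" number tells which), for a name from the list of things; names that differ only in an ending like _2 or _b are one class to them, and where a whole thing is asked for, a point or a joint stands for the part that bears it (a point fixed in the world has none). Each returns a list of dicts, best first, with "conf" (0 to 1); they miss things now and then, are a little off and sometimes report something else, mostly with a low value. They report only what shows in the picture. A call takes as long as a camera call.
- models.spot_in(query, picture): "bbox" ([left, top, width, height] as shares, 0 to 1, of the picture: columns of its width, rows of its height, round what is visible of it).
- models.tip_of(query, picture): "centre" ([column, row] as shares, 0 to 1, of the picture: columns of its width, rows of its height: a listed point, or the origin of a listed thing).
The state is a dict: "time": time; "joint_positions": joint angles; "qvel": joint speeds; "joint_torque": joint torques, N m; "tool_pos": TCP position; "ee_rot": TCP orientation; "wrist_force": force on the tool from outside, world axes, zero at the start; "wrist_torque": the same for the moment, N m; "width": finger opening in m.
Only numpy, scipy, OpenCV 4.12 (cv2) and the standard library are available. Lean on these libraries where they do the work, as an engineer would, in place of code of your own. Each camera call takes 0.05 s, during which the arm holds its last target. There are 200 camera calls.

## Task

Take the brake off the decorating carousel by pushing the paddle of its brake lever all the way down until the lever snaps over and stays down. Then turn the carousel by the cross handle on its middle post, without spilling the pots out of their wells, until the slip tub, the wide low plastic one among the clay cups, stands right at the front, squarely behind the middle of the brush rest, so that I can load my brush. Finish while still gripping the handle and holding the carousel still there with the brake left off; do not let go, and do not disturb the brush or the tools lying about.

Things in the scene. Friction and masses are not known exactly. Their poses are not given: they have to be found in the camera images.
- stand: fixed grey iron stand, foot 200 mm across. Origin on the bench on the turning axis; its -x points to its front, where a tongue carries the brush rest: two wire forks 100 mm apart, 160 mm from the axis, 50 mm high. The slip tub's goal is 72 mm from the axis on this -x side. The brake lever comes out at the front left (70 degrees from the front, towards +y).
- brake (a joint): brake lever, a steel bar from under the tray to a rubber paddle. About -0.04 (start): up, brake on; its shoe holds the tray firmly. 0.20 rad: fully down at its stop, brake off. An over-centre spring pushes it up below 0.12 rad and down beyond, so it snaps over and stays down. About 10 N straight down on the paddle starts it, less further on.
- brake_paddle (a point): centre of the paddle's flat top, 44 mm (along the lever) x 42 mm, about 57 mm above the bench with the brake on, 210 mm from the turning axis, some 60 mm clear of the tray's edge. -x of this frame points outward along the lever. Pushed fully down it sinks 33 mm, to about 24 mm above the bench.
- carousel: wooden tray 256 mm across, 14 mm thick, turning endlessly either way about the stand's upright axis; light friction, stays put with the brake off. Origin on the axis at its underside, 58 mm above the bench. Four wells with 9 mm collars, 72 mm from the axis: the tub's on -x, the cups' on +y, +x and -y. A post in the middle carries the handle. Pots reach 134 mm above the bench.
- cross_handle: cross handle fixed on the carousel's post, origin at its centre: a wooden bar 96 mm long (its y), 16 mm thick (its x: pinch it this way) and 26 mm high, on the turning axis, 173 mm above the bench (top at 186 mm). The frame turns with the carousel; its -x points to the slip tub, so the bar lies square to the line from axis to tub.
- slip_tub: wide, low, pale plastic tub with a little slip in it, the only tub, 94 mm across the rim, 52 mm high, standing loose in its well; origin at the centre of its underside, 72 mm above the bench.
- cup_a: unglazed clay cup standing loose in its well of the carousel, 68 mm across and 62 mm high; origin at the centre of its underside. Must stay upright in its well.
- cup_b: unglazed clay cup standing loose in its well of the carousel, 62 mm across and 55 mm high; origin at the centre of its underside. Must stay upright in its well.
- cup_c: unglazed clay cup standing loose in its well of the carousel, 68 mm across and 62 mm high; origin at the centre of its underside. Must stay upright in its well.
- round_brush: round paint brush, 190 mm long, 11 mm thick, lying along the stand's y in the two forks of the brush rest, 38 mm above the bench. A bystander: leave it where it lies.
- wooden_rib: flat wooden throwing rib, 55 x 99 x 6 mm, on the bench in front right. A bystander: leave it where it lies.
- loop_tool: loop tool with a wooden handle, 24 x 172 x 14 mm, on the bench in front left. A bystander: leave it where it lies.
- test_tile: clay test tile, 70 x 44 x 8 mm, on the bench at the right. A bystander: leave it where it lies.

How it is judged:
By the outcome, as a careful person would: the job done as asked, in the order asked, and still so for the second after the job is handed in, while the arm keeps its last pose, push and grip.
It also fails if it takes over 72 s, if anything falls off the work surface, if the arm or the gripper's body presses on something with over 40 N, if the wrist force passes 120 N, or if a joint passes its speed limit or range.

## Working session

There is one attempt and no reset: what is moved stays moved. The work goes in short steps, Python scripts to look and compute and a tool call to move; the robot and the scene stay as the last step left them, time stands still between calls to the robot, and variables do not carry over. Pictures are saved under pics/ and viewed, about 8 in all and at most 12, crops included, and the job is handed in when it is done.

Besides the shell and the picture viewer there is one more tool, called as a command line: name --argument value ..., lists and objects as JSON in quotes. arm_command: Moves the arm, as the interface text tells. Its arguments: {"type":"object","properties":{"commands":{"type":"string"}},"required":["commands"]}

```bash
mkdir -p pics; cat > h.py <<'E'
import numpy as np, cv2
from bench import robot, snapshot, models
def ray(s,c):
    h,w=s["img"].shape[:2]
    p=np.array([[[c[0]*w,c[1]*h]]],float)
    u=cv2.undistortPoints(p,np.array(s["camera_matrix"]),np.array(s["dist"]))[0,0]
    d=np.array(s["rotation"])@np.array([u[0],u[1],1]); return np.array(s["origin"]),d
def atz(s,c,z):
    o,d=ray(s,c); return o+d*(z-o[2])/d[2]
E
python3 - <<'E'
from h import *
o=robot.get_obs(); print(o)
Z=dict(stand=0,brake_paddle=.057,cross_handle=.173,slip_tub=.072,cup_a=.072,round_brush=.038,carousel=.058,wooden_rib=.003,loop_tool=.007,test_tile=.004)
for n in("scene","top"):
    s=snapshot(n); cv2.imwrite(f"pics/{n}0.png",s["img"]); print(n,np.round(s["origin"],3))
    for q,z in Z.items():
        for r in models.tip_of(q,s)[:4]:
            print(q,round(r["conf"],2),np.round(np.array(r["centre"])*[560,420],1),np.round(atz(s,r["centre"],z)[:2],4))
E
```

```text
{'time': 0.0, 'joint_positions': array([-1.33513072e+00,  8.79523492e-02,  1.37220874e+00, -2.42922505e-06,
        1.68360450e+00, -1.03075997e-01]), 'qvel': array([ 6.23849115e-04, -1.60288236e-05,  5.19622252e-04,  1.09658045e-03,
       -7.46050782e-04,  1.25642635e-03]), 'joint_torque': array([-2.26775542e-04, -3.40176022e+01, -3.02430367e+01,  7.17568235e-02,
        3.29606433e-02, -1.86199177e-04]), 'tool_pos': array([ 0.18264655, -0.51821817,  0.20432872]), 'ee_rot': array([-3.13943100e+00, -2.21179161e-04,  3.38741093e-01]), 'wrist_force': array([ 0.56080745, -0.47242053, -0.75976284]), 'wrist_torque': array([-0.03174063, -0.02371441,  0.00351828]), 'width': 0.09427117236615216}
scene [-0.029 -0.982  0.668]Traceback (most recent call last):
  File "<stdin>", line 8, in <module>
  File "h.py", line 9, in atz
    o,d=ray(s,c); return o+d*(z-o[2])/d[2]
                                      ~^^^
IndexError: invalid index to scalar variable.
```

View pics/scene0.png

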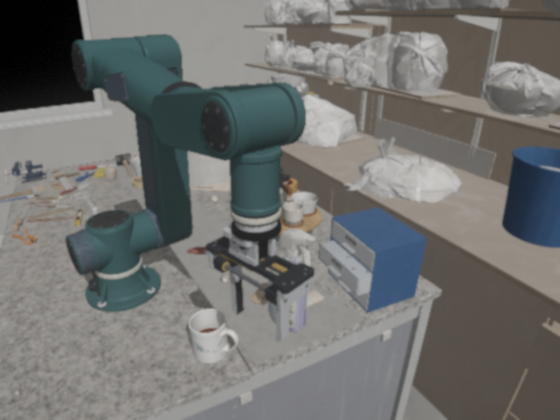

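The scene picture shows the arm hiding most of the carousel (around pixel 300,210). The top camera should be better. First I need to check the rotation's format.

```bash
cat > det.py <<'E'
from h import *
import sys
Z=dict(stand=0,brake_paddle=.057,cross_handle=.173,slip_tub=.072,cup_a=.072,round_brush=.038,carousel=.058,wooden_rib=.003,loop_tool=.007,test_tile=.004)
s=snapshot("top"); cv2.imwrite(sys.argv[1],s["img"]); print(s["origin"],s["rotation"],s["camera_matrix"],s["dist"])
for q,z in Z.items():
    for r in models.tip_of(q,s)[:4]:
        c=r["centre"]
        print(q,np.round(r["conf"],2),np.round(np.array(c)*[560,420],1),np.round(atz(s,c,z)[:2],4) if np.ndim(s["rotation"])==2 else "")
E
python3 det.py pics/top0.png
```

```text
[ 0.27943497 -0.00665404  1.09762627] [-2.91819583 -0.00489173 -1.48693868] [[419.91463236   0.         281.12392262]
 [  0.         419.91463236 210.46425523]
 [  0.           0.           1.        ]] [-0.08673342  0.          0.          0.          0.        ]
brake_paddle 0.56 [174.6 209.4] 
cross_handle 0.62 [254.8 175.8] 
slip_tub 0.56 [263.2 162.2] 
cup_a 0.85 [229.4 181. ] 
cup_a 0.78 [287.3 193.3] 
round_brush 0.59 [253.2 255.4] 
round_brush 0.36 [258.5 191.3] 
round_brush 0.2 [254.1 213.2] 
carousel 0.6 [257.  187.8] 
wooden_rib 0.87 [360.4 288.6] 
wooden_rib 0.23 [255.4 175.6] 
loop_tool 0.6 [153.5 298.4] 
test_tile 0.96 [393.8 256.3]
```

View pics/top0.png

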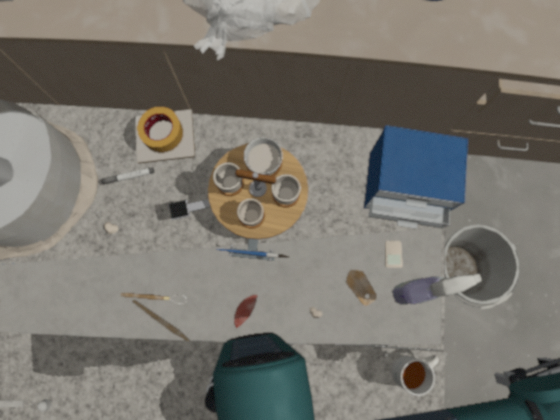

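The top view shows the carousel at about (257,190), with the tub at the back (263,157), roughly opposite the front. Three cups are at (229,179), (287,190) and (251,213). The brush is at (253,254) and the paddle at (178,209). The rotation is given as rpy, so I can compute positions.

```bash
sed -i 's/d=np.array(s\["rotation"\])@/d=Rotation.from_euler("xyz",s["rotation"]).as_matrix()@/; 1a from scipy.spatial.transform import Rotation' h.py
sed -i 's/ if np.ndim.*$/)/; s/print(s\["origin"\].*$//' det.py
python3 det.py pics/top1.png
python3 - <<'E'
from h import *
s=snapshot("top")
# tray edge (rim top z=.072): extract wood-coloured ellipse manually for a check; image upsized crop
im=cv2.resize(s["img"][125:275,140:330],None,fx=4,fy=4,interpolation=cv2.INTER_CUBIC); cv2.imwrite("pics/crop1.png",im)
E
```

```text
stand 0.41 [229.3 183.6] [0.5912 0.1557]
brake_paddle 0.86 [175.7 211. ] [0.4912 0.2761]
brake_paddle 0.17 [393.4 254.2] [ 0.4275 -0.2814]
cross_handle 0.59 [252.2 177.5] [0.561  0.0792]
slip_tub 0.89 [261.5 162.3] [0.6345 0.0688]
slip_tub 0.52 [232.3 185.7] [0.5659 0.1369]
cup_a 0.91 [255.9 211.5] [0.504  0.0705]
cup_a 0.87 [229.3 182.5] [0.5736 0.1454]
cup_a 0.55 [287.1 191.1] [ 0.5634 -0.003 ]
round_brush 0.71 [249.7 250.8] [0.4086 0.0789]
carousel 0.8 [260.2 190.1] [0.5641 0.0661]
wooden_rib 0.88 [358.6 288. ] [ 0.3401 -0.2078]
loop_tool 0.65 [253.7 174.9] [0.6193 0.0914]
loop_tool 0.64 [152.9 297.8] [0.2696 0.3178]
test_tile 0.73 [393.3 255.5] [ 0.4315 -0.2952]
test_tile 0.24 [253.8 214. ] [0.5117 0.0806]
```

View pics/crop1.png

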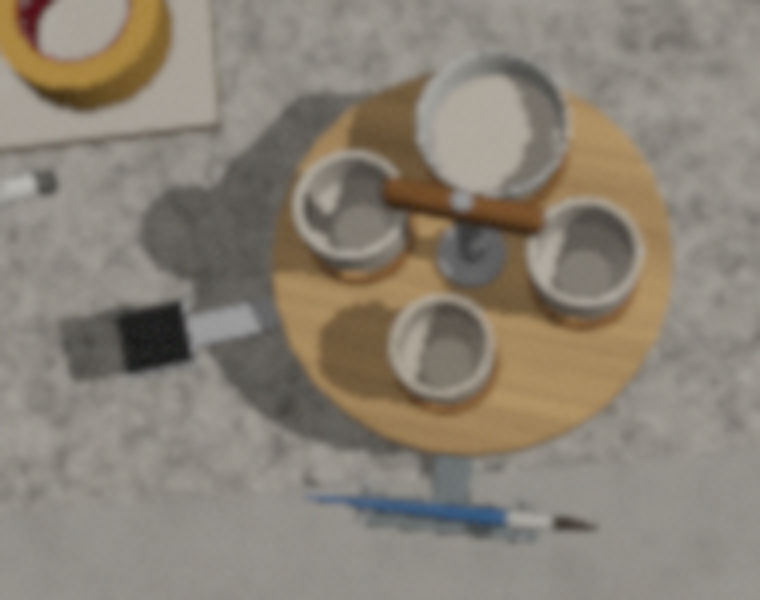

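The crop shows the bar's bolt at (462,200), bar ends at about (387,190) and (541,218), the paddle centred at about (153,336), and the tongue under the brush at (452,480). I'll triangulate these.

```bash
python3 - <<'E'
from h import *
from scipy.optimize import least_squares
s=snapshot("top")
K=np.array(s["camera_matrix"]);D=np.array(s["dist"]);R=Rotation.from_euler("xyz",s["rotation"]).as_matrix();o=np.array(s["origin"])
def px(P): 
    rv=cv2.Rodrigues(R.T)[0]; return cv2.projectPoints(np.array(P,float).reshape(-1,3),rv,-R.T@o,K,D)[0][:,0]
g=lambda u,v,z:atz(s,[(140+(u+.5)/4-.5+.0)/560,(125+(v+.5)/4-.5)/420],z)
def show(n,p): print(n,np.round(p,4))
bolt=g(462,200,.186); e1=g(386,189,.18); e2=g(542,219,.18)
show("bolt",bolt);show("e",(e1,e2)); d=e2-e1; print("len",np.hypot(*d[:2]),"bar deg",np.degrees(np.arctan2(d[1],d[0])),"mid",(e1+e2)/2)
pad=np.array([g(*c,.057) for c in((118,312),(180,303),(189,357),(124,371))]); pc=pad.mean(0); show("paddle",pc)
l=g(255,317,.057); show("lever dir",np.degrees(np.arctan2(*(pc-l)[[1,0]])))
f=g(310,496,.043);b=g(596,525,.043);show("brush",(f,b)); d=f-b; print("brush deg",np.degrees(np.arctan2(d[1],d[0])),np.hypot(*d[:2]))
# tray circle from wood colour
hsv=cv2.cvtColor(s["img"],cv2.COLOR_BGR2HSV); m=((hsv[...,0]>8)&(hsv[...,0]<25)&(hsv[...,1]>90)).astype(np.uint8); m[:125]=0;m[275:]=0;m[:,:200]=0;m[:,325:]=0
cs=cv2.findContours(m,cv2.RETR_EXTERNAL,cv2.CHAIN_APPROX_NONE)[0]; c=max(cs,key=cv2.contourArea)
h=cv2.convexHull(c)[:,0].astype(float)
P=np.array([atz(s,(p/[560,420]),.069)[:2] for p in h])
r=least_squares(lambda q:np.hypot(*(P-q[:2]).T)-q[2],[.56,.07,.128],loss="soft_l1",f_scale=.002).x; show("tray",r)
t=g(*[491,128],.124);show("tub rim c",t)
for n,u,v,h in(("cL",352,208,.13),("cR",583,255,.13),("cF",441,346,.127)): show(n,g(u,v,h))
for q in(bolt,r): print("axis->paddle",np.hypot(*(pc[:2]-q[:2])),np.degrees(np.arctan2(*(pc[:2]-q[:2])[::-1])), "tub",np.hypot(*(t[:2]-q[:2])),np.degrees(np.arctan2(*(t[:2]-q[:2])[::-1])))
E
```

```text
bolt [0.5644 0.0721 0.186 ]
e [[0.5692 0.1167 0.18  ]
 [0.5588 0.0261 0.18  ]]
len 0.09121044447142332 bar deg -96.50316854168213 mid [0.56400342 0.07136602 0.18      ]
paddle [0.4981 0.2715 0.057 ]
lever dir 105.4745
brush [[ 0.4063  0.1612  0.043 ]
 [ 0.4034 -0.0204  0.043 ]]
brush deg 89.10069664778406 0.18159099693298833
tray [0.5633 0.0728 0.1259]
tub rim c [0.6313 0.0643 0.124 ]
cL [0.5713 0.1425 0.13  ]
cR [0.5538 0.0014 0.13  ]
cF [0.4917 0.0807 0.127 ]
axis->paddle 0.21011290791531204 108.39217261482807 tub 0.06735631398428236 -6.658812537433623
axis->paddle 0.20913144302417944 108.15444505321797 tub 0.0685607365367126 -7.096185920377115
```

The stand's yaw is about -1.4°, from paddle 108.3° → -1.7° and brush 89.1° → -0.9°. The axis is at (0.564, 0.072) and the tub at -6.6°, so it needs about 185° one way or -175° the other. The wrist can't do that in one grip, so I'll re-grip halfway. Next is a planning helper that prints rows.

```bash
cat > plan.py <<'E'
# plan.py x y z yawdeg nrows hand -> rows in tool axes
from h import *
import sys
x,y,z,yaw,n,hand=map(float,sys.argv[1:7]); n=int(n)
o=robot.get_obs(); p0=np.array(o["tool_pos"]); R0=Rotation.from_euler("xyz",o["ee_rot"]); R1=Rotation.from_euler("xyz",[np.pi,0,np.radians(yaw)])
print("t",round(float(o["time"]),2),"pos",np.round(p0,4),"rpy",np.round(np.degrees(o["ee_rot"]),1),"F",np.round(o["wrist_force"],1),"w",round(float(o["width"]),4),"j",np.round(o["joint_positions"],2))
rv=(R0.inv()*R1).as_rotvec(); 
if len(sys.argv)>7: # force direction of turn
    a=np.degrees(rv[2]); rv=np.array([0,0,np.radians(a%360 if sys.argv[7]=="+" else a%360-360)])
p1=np.array([x,y,z]); out=[]
for i in range(n):
    R=R0*Rotation.from_rotvec(rv*i/n); t=R.inv().apply((p1-p0)/n)*1000; out.append("%.1f %.1f %.1f %.1f %.1f %.1f %g"%(*t,*np.degrees(rv/n),hand))
print("; ".join(out))
E
python3 plan.py .498 .271 .25 108 18 0
```

```text
t 1.3 pos [ 0.1828 -0.5187  0.2055] rpy [-180.    -0.    19.4] F [ 0.4 -0.5 -0.3] w 0.0939 j [-1.34  0.09  1.37  0.    1.68 -0.1 ]
31.1 -35.6 -2.5 0.0 -0.0 -4.9 0; 34.0 -32.8 -2.5 0.0 -0.0 -4.9 0; 36.7 -29.7 -2.5 0.0 -0.0 -4.9 0; 39.1 -26.5 -2.5 0.0 -0.0 -4.9 0; 41.3 -23.0 -2.5 0.0 -0.0 -4.9 0; 43.1 -19.4 -2.5 0.0 -0.0 -4.9 0; 44.6 -15.6 -2.5 0.0 -0.0 -4.9 0; 45.8 -11.7 -2.5 0.0 -0.0 -4.9 0; 46.6 -7.8 -2.5 0.0 -0.0 -4.9 0; 47.1 -3.7 -2.5 0.0 -0.0 -4.9 0; 47.2 0.3 -2.5 0.0 -0.0 -4.9 0; 47.0 4.4 -2.5 0.0 -0.0 -4.9 0; 46.5 8.4 -2.5 0.0 -0.0 -4.9 0; 45.6 12.3 -2.5 0.0 -0.0 -4.9 0; 44.4 16.2 -2.5 0.0 -0.0 -4.9 0; 42.8 20.0 -2.5 0.0 -0.0 -4.9 0; 40.9 23.6 -2.5 0.0 -0.0 -4.9 0; 38.8 27.0 -2.5 0.0 -0.0 -4.9 0
```

arm_command --commands "0 0 -40 0 0 0 0; 31 -35.5 -2 0 0 -4.9 0; 34 -33 -2 0 0 -4.9 0; 36.5 -29.5 0 0 0 -4.9 0; 39 -26.5 0 0 0 -4.9 0; 41 -23 0 0 0 -4.9 0; 43 -19.5 0 0 0 -4.9 0; 44.5 -15.5 0 0 0 -4.9 0; 46 -11.5 0 0 0 -4.9 0; 46.5 -8 0 0 0 -4.9 0; 47 -3.5 0 0 0 -4.9 0; 47 0 0 0 0 -4.9 0"

```text
time: 2.8
tool_pos: [0.3739, -0.0227, 0.2522]
ee_rot: [3.133, -0.001, 1.303]
wrist_force: [0.3, 0.2, 1.3]
width: 0.0007
```

```bash
python3 plan.py .498 .271 .20 108 11 0
```

```text
t 2.8 pos [ 0.3739 -0.0227  0.2522] rpy [179.5  -0.   74.6] F [0.3 0.2 1.3] w 0.0007 j [-0.21 -0.32  1.65  0.    1.81  0.06]
28.7 3.8 4.8 0.0 0.0 -3.0 0; 28.5 5.3 4.8 0.0 0.0 -3.0 0; 28.2 6.8 4.8 0.0 0.0 -3.0 0; 27.8 8.3 4.8 0.0 0.0 -3.0 0; 27.3 9.7 4.8 0.0 0.0 -3.0 0; 26.7 11.2 4.8 0.0 0.0 -3.0 0; 26.1 12.6 4.8 0.0 0.0 -3.0 0; 25.4 13.9 4.8 0.0 0.0 -3.0 0; 24.6 15.3 4.8 0.0 0.0 -3.0 0; 23.8 16.5 4.8 0.0 0.0 -3.0 0; 22.9 17.8 4.8 0.0 0.0 -3.0 0
```

arm_command --commands "28.5 4 3 0 0 -3 0; 28.5 5 3 0 0 -3 0; 28 7 3 0 0 -3 0; 28 8.5 3 0 0 -3 0; 27 9.5 3 0 0 -3 0; 27 11 3 0 0 -3 0; 26 12.5 5 0 0 -3 0; 25.5 14 5 0 0 -3 0; 24.5 15.5 5 0 0 -3 0; 24 16.5 5 0 0 -3 0; 23 18 5 0 0 -3 0; 0 0 0 0 0 0 0"

```text
time: 4.3
tool_pos: [0.4988, 0.2857, 0.2095]
ee_rot: [3.131, 0.006, 1.905]
wrist_force: [0.7, -0.4, -0.4]
width: 0.0004
```

```bash
python3 plan.py .498 .271 .09 108 6 0; python3 det.py pics/top2.png | grep -E "pad|handle|carou"
```

```text
t 4.3 pos [0.4988 0.2857 0.2095] rpy [179.4   0.4 109.2] F [ 0.7 -0.4 -0.4] w 0.0004 j [ 0.43  0.13  1.31 -0.01  1.69  0.09]
-2.1 -1.1 19.9 0.1 0.1 0.2 0; -2.2 -1.1 19.9 0.1 0.1 0.2 0; -2.2 -1.1 19.9 0.1 0.1 0.2 0; -2.2 -1.0 19.9 0.1 0.1 0.2 0; -2.2 -1.0 19.9 0.1 0.1 0.2 0; -2.3 -0.9 19.9 0.1 0.1 0.2 0
brake_paddle 0.74 [176.2 211.2] [0.4908 0.2747]
cross_handle 0.88 [253.  176.4] [0.5638 0.0777]
carousel 0.84 [255.5 188.3] [0.5679 0.0787]
```

arm_command --commands "-2 -1 20 0.1 0.1 0.2 0; -2 -1 20 0.1 0.1 0.2 0; -2 -1 20 0.1 0.1 0.2 0; -2 -1 18 0.1 0.1 0.2 0; -2 -1 15 0.1 0.1 0.2 0; -2 -1 10 0 0 0.2 0; 0 0 0 0 0 0 0; 0 0 0 0 0 0 0"

```text
time: 5.85
tool_pos: [0.4966, 0.2691, 0.099]
ee_rot: [3.141, -0.003, 1.88]
wrist_force: [0.4, -0.1, -0.0]
width: 0.0007
```

```bash
python3 plan.py .498 .271 .07 108 4 0; python3 - <<'E'
from h import *
s=snapshot("scene"); cv2.imwrite("pics/s2.png",cv2.resize(s["img"][130:330,170:370],None,fx=3,fy=3))
E
```

```text
t 5.85 pos [0.4966 0.2691 0.099 ] rpy [ 1.800e+02 -1.000e-01  1.077e+02] F [ 0.4 -0.1 -0. ] w 0.0007 j [0.39 0.16 1.5  0.   1.48 0.09]
0.3 0.5 7.3 0.0 -0.0 -0.1 0; 0.3 0.5 7.3 0.0 -0.0 -0.1 0; 0.3 0.5 7.3 0.0 -0.0 -0.1 0; 0.3 0.5 7.2 0.0 -0.0 -0.1 0
```

View pics/s2.png

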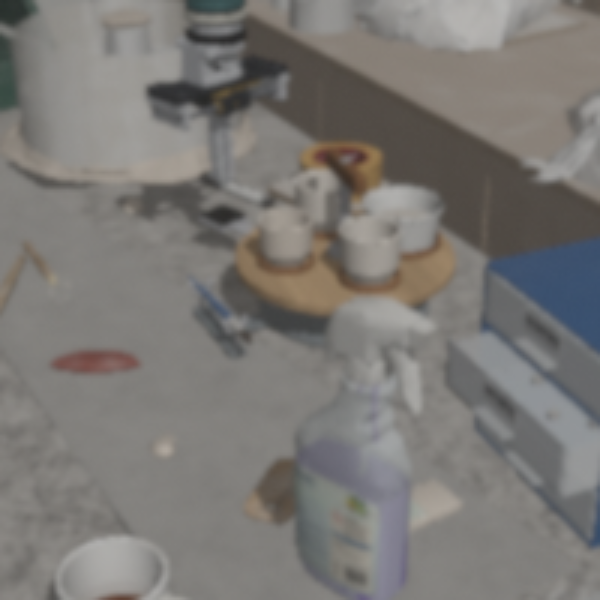

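The finger tips are right above the paddle at about (215,180) in the crop. Now I push down.

arm_command --commands "0.5 1 15 0 0 0 0; 0.5 0.5 12 0 0 0 0; 0 0 8 0 0 0 0; 0 0 6 0 0 0 0; 0 0 6 0 0 0 0; 0 0 6 0 0 0 0; 0 0 6 0 0 0 0; 0 0 6 0 0 0 0"

```text
time: 6.9
tool_pos: [0.4986, 0.2725, 0.0366]
ee_rot: [3.137, -0.005, 1.881]
wrist_force: [-1.0, -0.1, -0.5]
width: 0.0005
```

arm_command --commands "0 0 5 0 0 0 0; 0 0 5 0 0 0 0; 0 0 3 0 0 0 0; 0 0 2 0 0 0 0; 0 0 0 0 0 0 0"

```text
time: 7.52
tool_pos: [0.4991, 0.2726, 0.0257]
ee_rot: [3.136, -0.004, 1.881]
wrist_force: [-0.5, -0.4, 0.4]
width: 0.0006
```

arm_command --commands "0 0 3 0 0 0 0; 0 0 2 0 0 0 0; 0 0 2 0 0 0 0"

```text
time: 7.9
tool_pos: [0.4996, 0.2728, 0.0249]
ee_rot: [3.135, -0.004, 1.881]
wrist_force: [-6.0, -1.9, 11.8]
width: 0.0006
```

```bash
python3 plan.py .498 .271 .1 108 6 0; python3 - <<'E'
from h import *
s=snapshot("scene"); cv2.imwrite("pics/s3.png",cv2.resize(s["img"][155:235,200:300],None,fx=6,fy=6,interpolation=cv2.INTER_CUBIC))
E
```

```text
t 7.9 pos [0.4996 0.2728 0.0249] rpy [179.6  -0.2 107.8] F [-6.  -1.9 11.8] w 0.0006 j [0.4  0.23 1.58 0.   1.33 0.09]
-0.2 -0.3 -12.5 0.1 -0.0 -0.0 0; -0.2 -0.3 -12.5 0.1 -0.0 -0.0 0; -0.2 -0.3 -12.5 0.1 -0.0 -0.0 0; -0.2 -0.3 -12.5 0.1 -0.0 -0.0 0; -0.2 -0.3 -12.5 0.1 -0.0 -0.0 0; -0.2 -0.3 -12.5 0.1 -0.0 -0.0 0
```

View pics/s3.png

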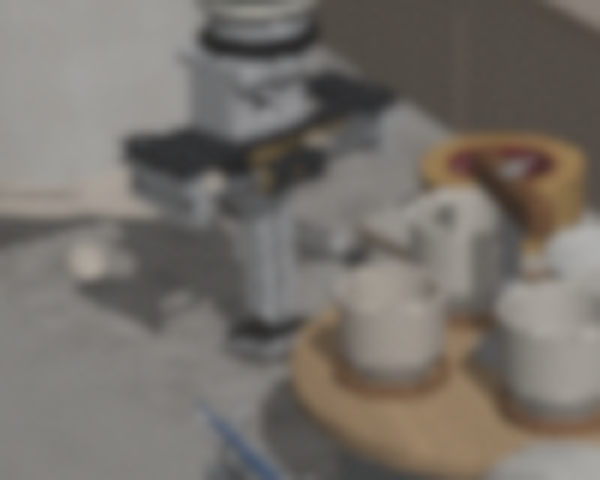

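The paddle is at its stop: 12 N at z = 0.025 m, and the picture shows the fingers on the lowered paddle. I'll lift straight up.

arm_command --commands "0 0 -10 0 0 0 0; 0 0 -25 0 0 0 0; 0 0 -35 0 0 0 0; 0 0 -40 0 0 0 0; 0 0 -40 0 0 0 0; 0 0 -40 0 0 0 0; 0 0 -25 0 0 0 0; 0 0 -5 0 0 0 0"

```text
time: 8.95
tool_pos: [0.4991, 0.2713, 0.2466]
ee_rot: [3.138, -0.003, 1.88]
wrist_force: [0.4, -0.2, -0.2]
width: 0.0007
```

```bash
python3 plan.py .564 .072 .25 83.4 8 1; python3 det.py pics/top3.png | grep -E "pad|handle|tub|cup"; python3 - <<'E'
import cv2
from h import *
a=cv2.imread("pics/top3.png")[125:275,140:330]
s=snapshot("scene")["img"][155:235,200:300]
cv2.imwrite("pics/c3.png",np.hstack([cv2.resize(a,(507,400)),cv2.resize(s,(290,400))]))
E
```

```text
t 8.95 pos [0.4991 0.2713 0.2466] rpy [179.8  -0.2 107.7] F [ 0.4 -0.2 -0.2] w 0.0007 j [0.4  0.12 1.25 0.   1.76 0.09]
-26.2 0.1 -0.5 0.0 -0.0 3.0 1; -26.2 1.5 -0.5 0.0 -0.0 3.0 1; -26.0 2.9 -0.5 0.0 -0.0 3.0 1; -25.8 4.3 -0.5 0.0 -0.0 3.0 1; -25.6 5.7 -0.5 0.0 -0.0 3.0 1; -25.2 7.0 -0.5 0.0 -0.0 3.0 1; -24.8 8.3 -0.4 0.0 -0.0 3.0 1; -24.4 9.6 -0.4 0.0 -0.0 3.0 1
brake_paddle 0.57 [180.6 213.5] [0.4859 0.2625]
cross_handle 0.77 [254.3 175.3] [0.5666 0.075 ]
cross_handle 0.72 [288.5 192.1] [ 0.5334 -0.0068]
slip_tub 0.94 [261.9 162.2] [0.6348 0.0678]
cup_a 0.88 [232.  181.4] [0.5771 0.1389]
cup_a 0.82 [254.2 214. ] [0.4973 0.0742]
cup_a 0.64 [286.9 193.2] [ 0.5579 -0.0029]
```

View pics/c3.png

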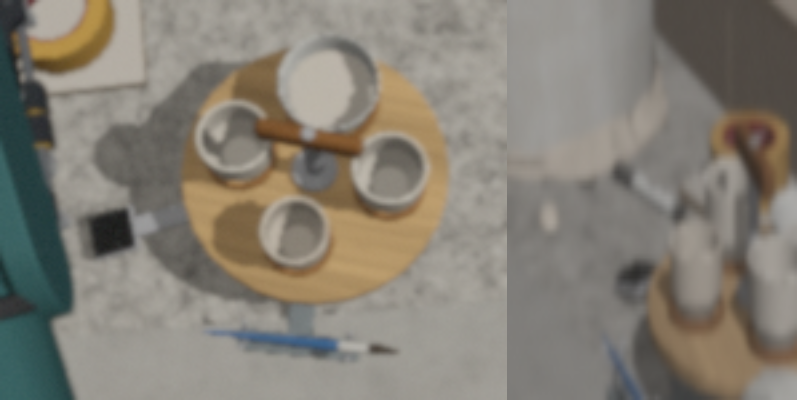

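The paddle, at (110,232), is now low: its shadow has almost closed up and it has shifted inward. The brake is off and the pots and brush are undisturbed. Next I move above the handle with the jaws opening.

arm_command --commands "-26 0 -1 0 0 3 1; -26 1.5 -1 0 0 3 1; -26 3 -1 0 0 3 1; -26 4.5 -1 0 0 3 1; -25.5 5.5 -1 0 0 3 1; -25 7 0 0 0 3 1; -24 8 0 0 0 3 1; -12 5 0 0 0 2 1; 0 0 0 0 0 0 1; 0 0 0 0 0 0 1"

```text
time: 10.8
tool_pos: [0.5596, 0.0815, 0.2486]
ee_rot: [-3.14, -0.004, 1.469]
wrist_force: [-0.1, -0.5, 0.6]
width: 0.0932
```

```bash
python3 plan.py .564 .072 .158 83.4 7 1
```

```text
t 10.8 pos [0.5596 0.0815 0.2486] rpy [-179.9   -0.2   84.2] F [-0.1 -0.5  0.6] w 0.0932 j [0.04 0.12 1.25 0.   1.77 0.14]
-1.3 0.8 12.9 -0.0 -0.0 0.1 1; -1.3 0.8 12.9 -0.0 -0.0 0.1 1; -1.3 0.8 12.9 -0.0 -0.0 0.1 1; -1.3 0.8 12.9 -0.0 -0.0 0.1 1; -1.3 0.8 12.9 -0.0 -0.0 0.1 1; -1.3 0.8 12.9 -0.0 -0.0 0.1 1; -1.3 0.8 12.9 -0.0 -0.0 0.1 1
```

arm_command --commands "-2.5 1.5 6 0 0 0.2 1; -2.5 1.5 6 0 0 0.2 1; -2.5 1 14 0 0 0.2 1; -1 0.5 18 0 0 0.2 1; 0 0 18 0 0 0 1; 0 0 15 0 0 0 1; 0 0 10 0 0 0 1; 0 0 0 0 0 0 1"

```text
time: 11.8
tool_pos: [0.5612, 0.0743, 0.1528]
ee_rot: [-3.135, -0.003, 1.457]
wrist_force: [-0.6, -0.4, 0.4]
width: 0.0943
```

```bash
python3 plan.py .564 .072 .158 83.4 2 1
```

```text
t 11.8 pos [0.5612 0.0743 0.1528] rpy [-179.6   -0.2   83.5] F [-0.6 -0.4  0.4] w 0.0943 j [0.03 0.14 1.41 0.   1.59 0.14]
-1.0 1.5 -2.6 -0.2 -0.1 0.1 1; -1.0 1.5 -2.6 -0.2 -0.1 0.1 1
```

arm_command --commands "-1.5 1.5 -2.5 -0.2 0 0 1; -1 1.5 -1.5 -0.2 0 0 1; 0 0 0 0 0 0 0; 0 0 0 0 0 0 0; 0 0 0 0 0 0 0; 0 0 0 0 0 0 0; 0 0 0 0 0 0 0; 0 0 0 0 0 0 0; 0 0 0 0 0 0 0"

```text
time: 12.92
tool_pos: [0.5657, 0.0714, 0.1599]
ee_rot: [3.136, -0.004, 1.458]
wrist_force: [0.3, -0.4, -0.2]
width: 0.027
```

```bash
python3 plan.py .564 .072 .156 178 20 0
```

```text
t 12.93 pos [0.5657 0.0714 0.1599] rpy [179.7  -0.2  83.5] F [ 0.3 -0.4 -0.2] w 0.027 j [0.02 0.14 1.4  0.   1.59 0.14]
0.0 -0.1 0.2 0.0 0.0 -4.7 0; 0.0 -0.1 0.2 0.0 0.0 -4.7 0; 0.0 -0.1 0.2 0.0 0.0 -4.7 0; 0.0 -0.1 0.2 0.0 0.0 -4.7 0; 0.0 -0.1 0.2 0.0 0.0 -4.7 0; 0.1 -0.1 0.2 0.0 0.0 -4.7 0; 0.1 -0.1 0.2 0.0 0.0 -4.7 0; 0.1 -0.1 0.2 0.0 0.0 -4.7 0; 0.1 -0.1 0.2 0.0 0.0 -4.7 0; 0.1 -0.0 0.2 0.0 0.0 -4.7 0; 0.1 -0.0 0.2 0.0 0.0 -4.7 0; 0.1 -0.0 0.2 0.0 0.0 -4.7 0; 0.1 -0.0 0.2 0.0 0.0 -4.7 0; 0.1 -0.0 0.2 0.0 0.0 -4.7 0; 0.1 -0.0 0.2 0.0 0.0 -4.7 0; 0.1 -0.0 0.2 0.0 0.0 -4.7 0; 0.1 -0.0 0.2 0.0 0.0 -4.7 0; 0.1 0.0 0.2 0.0 0.0 -4.7 0; 0.1 0.0 0.2 0.0 0.0 -4.7 0; 0.1 0.0 0.2 0.0 0.0 -4.7 0
```

arm_command --commands "0 0 0 0 0 0 0; 0 0 0 0 0 0 0; 0 0 0 0 0 0 0; 0 0 0 0 0 0 0"

```text
time: 13.42
tool_pos: [0.563, 0.0717, 0.1598]
ee_rot: [-3.141, -0.004, 1.458]
wrist_force: [-1.9, 0.1, 0.5]
width: 0.0157
```

Gripped at 15.7 mm. Turning, gently.

arm_command --commands "0 0 0 0 0 -1 0; 0 0 0 0 0 -2 0; 0 0 0 0 0 -3 0; 0 0 0 0 0 -4 0; 0 0 0 0 0 -4.5 0; 0 0 0 0 0 -4.5 0; 0 0 0 0 0 -4.5 0; 0 0 0 0 0 -4 0; 0 0 0 0 0 -3 0; 0 0 0 0 0 -2 0; 0 0 0 0 0 -1 0; 0 0 0 0 0 0 0"

```text
time: 14.92
tool_pos: [0.5628, 0.0717, 0.1598]
ee_rot: [3.141, -0.004, 2.075]
wrist_force: [-1.6, -0.2, 0.9]
width: 0.0158
```

```bash
python3 plan.py .563 .072 .16 178 1 0; python3 det.py pics/top4.png | grep -E "pad|tub|cup"
```

```text
t 14.93 pos [0.5628 0.0717 0.1598] rpy [180.   -0.2 118.9] F [-1.6 -0.2  0.9] w 0.0158 j [ 0.02  0.14  1.4   0.    1.6  -0.48]
0.2 0.3 -0.2 0.1 -0.2 -59.1 0
brake_paddle 0.66 [179.8 211.4] [0.4911 0.2653]
slip_tub 0.64 [244.5 164.6] [0.6246 0.1119]
cup_a 0.95 [283.2 175.2] [0.6046 0.0103]
cup_a 0.88 [231.8 197.3] [0.5354 0.1348]
cup_a 0.59 [274.2 215.6] [0.4975 0.0241]
```

View pics/top4.png

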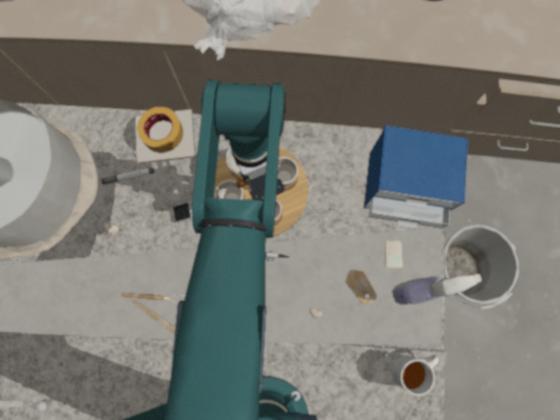

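The tray turned 35° with the tool. The pots are in place and the forces are small. (One more view used: 7 so far.) I'll continue by about 60°.

arm_command --commands "0 0 0 0 0 -2 0; 0 0 0 0 0 -4 0; 0 0 0 0 0 -6 0; 0 0 0 0 0 -6.5 0; 0 0 0 0 0 -6.5 0; 0 0 0 0 0 -6.5 0; 0 0 0 0 0 -6.5 0; 0 0 0 0 0 -6.5 0; 0 0 0 0 0 -6 0; 0 0 0 0 0 -4 0; 0 0 0 0 0 -2 0; 0 0 0 0 0 0 0"

```text
time: 16.98
tool_pos: [0.5627, 0.0714, 0.1598]
ee_rot: [3.139, -0.002, 3.106]
wrist_force: [-0.4, 1.5, 0.5]
width: 0.0158
```

arm_command --commands "0 0 0 0 0 -2 0; 0 0 0 0 0 -2 0; 0 0 0 0 0 -2 0; 0 0 0 0 0 -1 0; 0 0 0 0 0 0 0; 0 0 0 0 0 0 0.6; 0 0 0 0 0 0 0.6; 0 0 0 0 0 0 0.6; 0 0 0 0 0 0 0.6; 0 0 0 0 0 0 0.6; 0 0 0 0 0 0 0.6"

```text
time: 18.35
tool_pos: [0.5641, 0.0713, 0.1598]
ee_rot: [3.139, 0.002, -3.047]
wrist_force: [0.3, 0.5, 0.1]
width: 0.0567
```

```bash
python3 plan.py .563 .072 .16 178 1 0; python3 det.py pics/top5.png | grep -E "pad|tub|cup"
```

```text
t 18.35 pos [0.5641 0.0713 0.1598] rpy [ 1.799e+02  1.000e-01 -1.746e+02] F [0.3 0.5 0.1] w 0.0567 j [ 0.02  0.14  1.4   0.    1.6  -1.64]
1.1 0.8 -0.2 0.1 0.1 7.4 0
brake_paddle 0.84 [179.1 212.4] [0.4884 0.2668]
slip_tub 0.8 [227.2 188.8] [0.5566 0.1489]
cup_a 0.88 [287.3 184.8] [ 0.58   -0.0021]
```

Released at yaw 185.4°. The axis is confirmed at about (0.563, 0.0715). I'll lift, spin the tool back 180° and re-grip.

arm_command --commands "0 0 -15 0 0 0 0.6; 0 0 -25 0 0 0 0.6; 0 0 -20 0 0 0 0.6; 0 0 -5 0 0 5 0.6; 0 0 0 0 0 10 0.6; 0 0 0 0 0 10 0.6; 0 0 0 0 0 10 0.6; 0 0 0 0 0 10 0.6; 0 0 0 0 0 10 0.6; 0 0 0 0 0 10 0.6; 0 0 0 0 0 10 0.6; 0 0 0 0 0 10 0.6"

```text
time: 20.4
tool_pos: [0.5671, 0.0711, 0.2431]
ee_rot: [3.122, -0.0, 1.703]
wrist_force: [0.0, -0.1, 0.2]
width: 0.0565
```

arm_command --commands "0 0 0 0 0 10 0.6; 0 0 0 0 0 10 0.6; 0 0 0 0 0 10 0.6; 0 0 0 0 0 10 0.6; 0 0 0 0 0 10 0.6; 0 0 0 0 0 10 0.6; 0 0 0 0 0 8 0.6; 0 0 0 0 0 4 0.6; 0 0 0 0 0 0 0.6"

```text
time: 21.52
tool_pos: [0.5693, 0.0712, 0.2562]
ee_rot: [3.131, -0.033, 0.404]
wrist_force: [0.3, 0.2, -0.1]
width: 0.0564
```

```bash
python3 plan.py .563 .0715 .16 5.4 4 0.6
```

```text
t 21.52 pos [0.5693 0.0712 0.2562] rpy [179.4  -1.9  23.2] F [ 0.3  0.2 -0.1] w 0.0564 j [0.02 0.11 1.25 0.   1.75 1.19]
-2.2 -1.0 24.0 0.1 -0.5 4.4 0.6; -2.1 -0.8 24.0 0.1 -0.5 4.4 0.6; -1.9 -0.6 24.0 0.1 -0.5 4.4 0.6; -1.7 -0.4 24.0 0.1 -0.5 4.4 0.6
```

arm_command --commands "-2 -1 0 0.1 -0.5 5 0.6; -2 -1 0 0.1 -0.5 5 0.6; -2 -0.5 10 0.1 -0.5 4 0.6; -1 -0.5 15 0.1 -0.5 2 0.6; 0 0 10 0 0 1 0.6; 0 0 0 0 0 0 0.6"

```text
time: 22.28
tool_pos: [0.5625, 0.0721, 0.223]
ee_rot: [-3.14, -0.003, 0.104]
wrist_force: [0.6, -0.3, -0.2]
width: 0.0565
```

```bash
python3 plan.py .563 .0715 .16 5.4 3 0.6
```

```text
t 22.27 pos [0.5625 0.0721 0.223 ] rpy [-179.9   -0.2    6. ] F [ 0.6 -0.3 -0.2] w 0.0565 j [0.03 0.12 1.3  0.   1.72 1.49]
0.1 0.3 21.0 -0.0 -0.1 0.2 0.6; 0.1 0.3 21.0 -0.0 -0.1 0.2 0.6; 0.1 0.2 21.0 -0.0 -0.1 0.2 0.6
```

arm_command --commands "0 0.3 10 0 0 0.2 0.6; 0 0.3 15 0 0 0.2 0.6; 0 0 15 0 0 0 0.6; 0 0 11 0 0 0 0.6; 0 0 5 0 0 0 0.6; 0 0 0 0 0 0 0.6; 0 0 0 0 0 0 0; 0 0 0 0 0 0 0; 0 0 0 0 0 0 0; 0 0 0 0 0 0 0; 0 0 0 0 0 0 0; 0 0 0 0 0 0 0"

```text
time: 23.78
tool_pos: [0.5635, 0.0714, 0.1644]
ee_rot: [-3.141, -0.006, 0.097]
wrist_force: [-0.1, -0.2, -0.2]
width: 0.0154
```

arm_command --commands "0 0 0 0 0 0 0; 0 0 0 0 0 0 0"

```text
time: 24.02
tool_pos: [0.5635, 0.0714, 0.1645]
ee_rot: [-3.141, -0.006, 0.097]
wrist_force: [0.8, -0.0, 0.7]
width: 0.016
```

arm_command --commands "0 0 0 0 0 -2 0; 0 0 0 0 0 -4 0; 0 0 0 0 0 -6 0; 0 0 0 0 0 -6.5 0; 0 0 0 0 0 -6.5 0; 0 0 0 0 0 -6.5 0; 0 0 0 0 0 -6.5 0; 0 0 0 0 0 -6.5 0; 0 0 0 0 0 -6 0; 0 0 0 0 0 -4 0; 0 0 0 0 0 -2 0; 0 0 0 0 0 0 0"

```text
time: 25.52
tool_pos: [0.5632, 0.0719, 0.1645]
ee_rot: [3.139, -0.005, 1.13]
wrist_force: [0.4, -0.3, -0.9]
width: 0.0157
```

arm_command --commands "0 0 0 0 0 -2 0; 0 0 0 0 0 -3 0; 0 0 0 0 0 -3.5 0; 0 0 0 0 0 -3.5 0; 0 0 0 0 0 -3 0; 0 0 0 0 0 -2 0; 0 0 0 0 0 -1 0; 0 0 0 0 0 0 0"

```text
time: 26.52
tool_pos: [0.563, 0.0719, 0.1645]
ee_rot: [3.139, -0.004, 1.463]
wrist_force: [0.6, -0.0, -0.3]
width: 0.0158
```

```bash
python3 plan.py .5635 .0714 .164 88.6 1 0;  python3 det.py pics/top6.png | grep -E "pad|tub|cup|brush|rib|loop|tile"; python3 -c "
import cv2;a=cv2.imread('pics/top6.png')[125:275,140:330];cv2.imwrite('pics/c6.png',cv2.resize(a,None,fx=4,fy=4,interpolation=2))"
```

```text
t 26.52 pos [0.563  0.0719 0.1645] rpy [179.8  -0.2  83.8] F [ 0.6 -0.  -0.3] w 0.0158 j [0.02 0.13 1.4  0.   1.6  0.13]
-0.5 0.5 0.5 0.2 -0.2 -4.8 0
brake_paddle 0.61 [177.9 213.6] [0.4849 0.2694]
cup_a 0.69 [230.8 181. ] [0.5778 0.1421]
cup_a 0.62 [285.1 193.3] [0.5573 0.0016]
round_brush 0.72 [394.3 256.5] [ 0.4244 -0.2889]
round_brush 0.59 [285.6 191.5] [0.5714 0.0009]
wooden_rib 0.57 [361.6 289.9] [ 0.3358 -0.2157]
loop_tool 0.72 [152.4 297.7] [0.2697 0.3192]
loop_tool 0.18 [361.  289.5] [ 0.3365 -0.2133]
test_tile 0.69 [393.1 255.5] [ 0.4315 -0.2948]
```

View pics/c6.png

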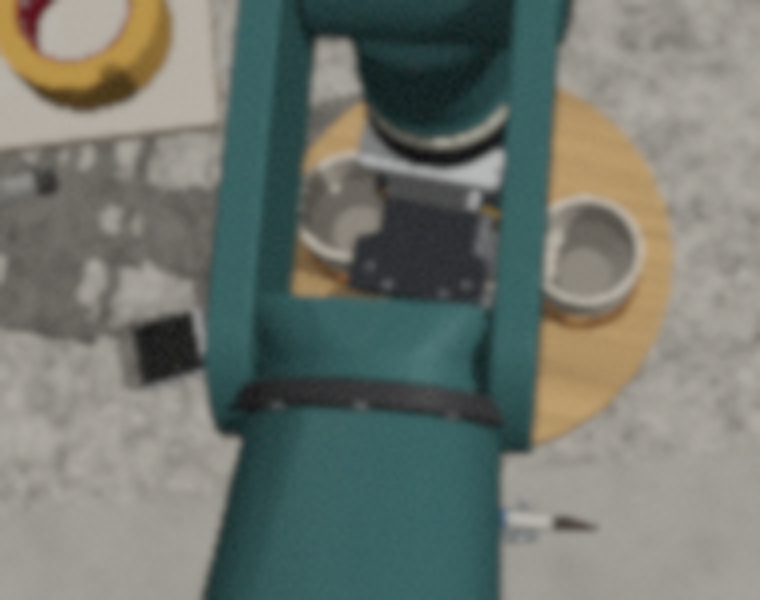

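The arm hides the front from the top. The side cups are upright and the paddle is still down. Next I refine the stand's front direction from the earlier, unobstructed picture and check the tub in the scene view.

```bash
python3 - <<'E'
from h import *
a=cv2.imread("pics/top3.png")[228:265,205:297]
t=cv2.resize(a,None,fx=8,fy=8,interpolation=cv2.INTER_CUBIC)
s=snapshot("scene"); cv2.imwrite("pics/scene7.png",s["img"])
b=cv2.resize(s["img"][155:255,225:335],None,fx=2.9,fy=2.9,interpolation=cv2.INTER_CUBIC)
c=np.zeros((290,736,3),np.uint8); c[:b.shape[0],:b.shape[1]]=b
cv2.imwrite("pics/c7.png",np.vstack([t,c]))
for r in models.tip_of("slip_tub",s): print(r["conf"],np.array(r["centre"])*[560,420],atz(s,r["centre"],.072))
print([ (r["conf"],np.array(r["bbox"])*[560,420,560,420]) for r in models.spot_in("slip_tub",s)])
E
```

```text
0.94 [267.4  218.61] [0.49369734 0.06676469 0.072     ]
[(0.77, array([252.   , 199.71 ,  27.104,  23.1  ]))]
```

View pics/c7.png

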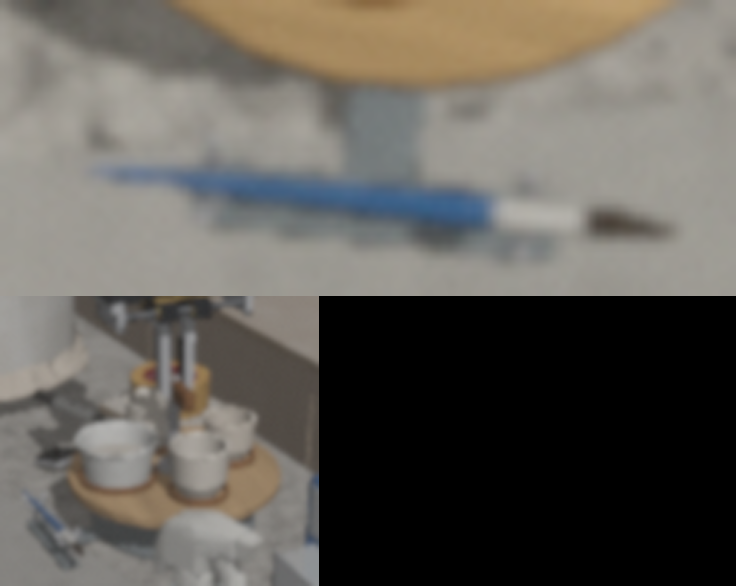

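The top part shows the fork tips at about (212,159) and (525,186) and the tongue centred at about (383,130). In the scene view the tub is at the front with the cups upright. Computing the direction from these.

```bash
python3 - <<'E'
from h import *
s=snapshot("top")
g=lambda u,v,z:atz(s,[(205+(u+.5)/8-.5)/560,(228+(v+.5)/8-.5)/420],z)
ax=np.array([.5632,.0716])
for z in(.045,.05):
    l,r=g(212,159,z),g(525,186,z);d=l-r;m=(l+r)[:2]/2
    print("forks",z,l,r,np.hypot(*d[:2]),"psi",np.degrees(np.arctan2(d[1],d[0]))-90,"mid dir",np.degrees(np.arctan2(*(m-ax)[::-1]))%360,np.hypot(*(m-ax)))
for z in(.005,.01,.02):
    a=g(385,98,z);b=g(382,165,z);m=(a+b)[:2]/2;print("tongue",z,np.degrees(np.arctan2(*(m-ax)[::-1]))%360)
gp=lambda u,v:atz(s,[(140+u/4-.375)/560,(125+v/4-.375)/420],.057)
p=np.mean([gp(*c) for c in((118,312),(180,303),(189,357),(124,371))],0)[:2]; print("paddle psi",np.degrees(np.arctan2(*(p-ax)[::-1]))-110)
E
```

```text
forks 0.045 [0.41210859 0.12610793 0.045     ] [0.4120357  0.02695477 0.045     ] 0.09915317945975581 psi -0.04212031452303222 mid dir 178.1310839696755 0.1512082878930024
forks 0.05 [0.41147839 0.1254773  0.05      ] [0.41140584 0.02679513 0.05      ] 0.09868219948077141 psi -0.04212031452301801 mid dir 178.2878735311921 0.1518256645569229
tongue 0.005 178.0702650200951
tongue 0.01 178.24337882111087
tongue 0.02 178.58433006298281
paddle psi -1.9571553368264603
```

The front direction is about 178.4° (forks' midpoint 178.2, tongue 178.3, paddle 178.0, brush 179.1). That means tool yaw of about 88.4°, so another +4.6°.

arm_command --commands "0 0 0 0 0 -1 0; 0 0 0 0 0 -1.5 0; 0 0 0 0 0 -1 0; 0 0 0 0 0 -0.5 0; 0 0 0 0 0 0 0; 0 0 0 0 0 0 0"

```text
time: 28.02
tool_pos: [0.563, 0.0719, 0.1645]
ee_rot: [3.138, -0.004, 1.537]
wrist_force: [0.7, -0.7, 0.6]
width: 0.0155
```

arm_command --commands "0 0 0 0 0 -0.4 0; 0 0 0 0 0 0 0; 0 0 0 0 0 0 0; 0 0 0 0 0 0 0"

```text
time: 28.52
tool_pos: [0.563, 0.072, 0.1645]
ee_rot: [3.138, -0.004, 1.544]
wrist_force: [1.5, -0.2, -0.0]
width: 0.0158
```

```bash
python3 - <<'E'
from h import *
o=robot.get_obs(); print(o["time"],np.degrees(o["ee_rot"]),o["qvel"].round(3),o["wrist_force"].round(1),o["width"])
s=snapshot("scene"); t=snapshot("top"); cv2.imwrite("pics/t8.png",t["img"])
for r in models.tip_of("slip_tub",s)[:1]:
    p=atz(s,r["centre"],.072)[:2];d=p-[.5632,.0716];print("tub",r["conf"],p,np.hypot(*d),np.degrees(np.arctan2(*d[::-1]))%360)
a=s["img"][150:260,215:345]; b=t["img"][125:275,140:330]
cv2.imwrite("pics/c8.png",np.vstack([cv2.resize(a,None,fx=3,fy=3,interpolation=2),cv2.resize(b[:, :],(390,260))]))
E
```

```text
28.525 [179.81694279  -0.23253336  88.47980453] [ 0.    -0.    -0.002 -0.     0.002  0.   ] [ 1.5 -0.2 -0. ] 0.01576948783845
```

View pics/c8.png

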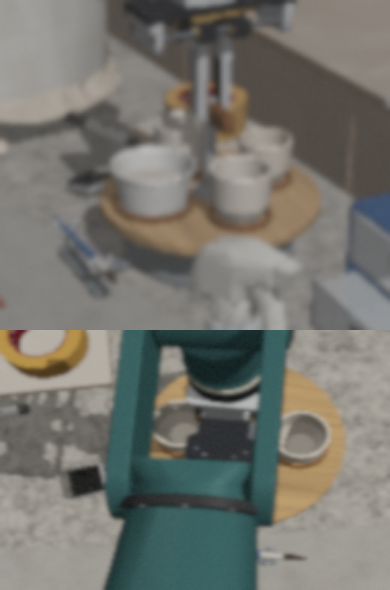

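The tub stands at the front, the cups are upright, and the paddle is down. The network's earlier tub fix differed by several mm, so I'll check by projecting the expected tub rim into the scene picture.

```bash
python3 - <<'E'
from h import *
s=snapshot("scene")
K=np.array(s["camera_matrix"]);D=np.array(s["dist"]);R=Rotation.from_euler("xyz",s["rotation"]).as_matrix();o=np.array(s["origin"])
px=lambda P:cv2.projectPoints(np.array(P,float).reshape(-1,3),cv2.Rodrigues(R.T)[0],-R.T@o,K,D)[0][:,0]
F=4;x0,y0=225,165
im=cv2.resize(s["img"][y0:y0+100,x0:x0+110],None,fx=F,fy=F,interpolation=cv2.INTER_CUBIC)
im=np.hstack([im,im.copy()])[:, :880]
q=np.linspace(0,2*np.pi,80); ax=np.array([.5632,.0716])
def circ(c,r,z,col):
    p=((px([[c[0]+r*np.cos(a),c[1]+r*np.sin(a),z] for a in q])-[x0,y0]+.5)*F-.5).round().astype(np.int32)
    cv2.polylines(im,[p],True,col,1)
circ(ax,.128,.072,(0,255,0))
for k,(r,h) in enumerate(((.047,.124),(.034,.134),(.031,.127),(.034,.134))):
    a=np.radians(178.5+90*k); circ(ax+.072*np.array([np.cos(a),np.sin(a)]),r,h,(0,0,255))
cv2.imwrite("pics/c9.png",im[:,:790])
for n in range(3):
  s=snapshot("scene")
  for r in models.tip_of("slip_tub",s)[:1]:
    p=atz(s,r["centre"],.072)[:2];d=p-ax;print("tub",r["conf"],p,np.degrees(np.arctan2(*d[::-1]))%360)
  for r in models.spot_in("slip_tub",s)[:1]: print("bbox",r["conf"],np.array(r["bbox"])*[560,420,560,420])
E
```

```text
tub 0.67 [0.49629044 0.06643472] 184.4143580442966
bbox 0.58 [255.08  197.82   25.312  26.208]
tub 0.69 [0.48559751 0.05284457] 193.5870317907328
bbox 0.98 [252.672 198.198  25.704  28.602]
tub 0.76 [0.49213575 0.08484708] 169.44069169089673
bbox 0.61 [251.496 202.188  27.328  22.68 ]
```

View pics/c9.png

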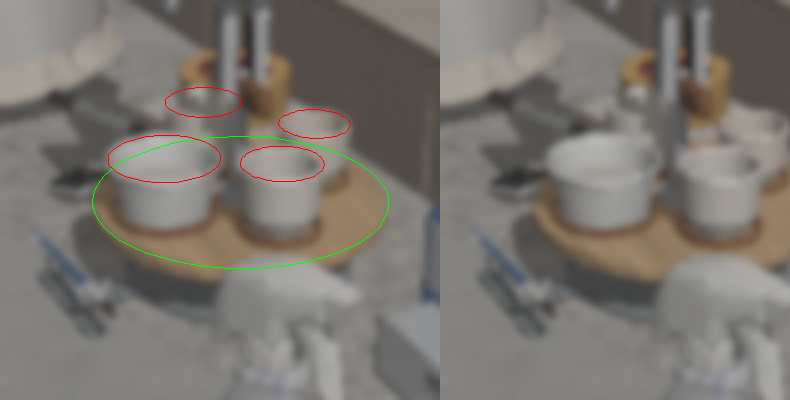

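The predicted rims (red), for a tub angle of 178.5°, lie right on the tub and cups in the picture. The network's single-point fixes scatter from 169° to 194° around it. The arm is at rest and gripping, so I'll hand in.

```bash
python3 -c "
from bench import robot
print(robot.close_job()); o=robot.get_obs(); print(o['time'],o['width'],o['ee_rot'])"
```

```text
the job is handed in; nothing more can be done
None
the job is handed in; nothing more can be done
```

The brake is off and the slip tub stands at the front behind the brush rest. I handed the job in at about 29 s with the gripper still holding the handle.

- **Brake:** I pushed the paddle to its stop, about 12 N at 25 mm above the bench. It stayed down after I lifted off and still looked down in the last picture.
- **Carousel:** I turned it about 185° by the cross handle. The wrist could not turn that far in one grip, so I let go once halfway, lifted, and gripped again.
- **Tub position:** the tool's turn puts the tub at 178.5° about the axis. I measured the front at about 178.4°, but the cues ranged from 178.0° to 180.0°, so the position is good to about 1°.
- **Last checks:** the grip closed at 15.8 mm on the 16 mm bar, the joints were still, and the wrist force was about 1.5 N. The outlines I computed for the tray, tub and two of the cups lay on them in the side picture; the third cup is half hidden there.
- **Pots and tools:** the pots looked upright in their wells and the brush had not visibly moved. The network's fixes for the rib, loop tool and tile, taken just before the last 5° of turning, matched the start.
- **Disagreement:** the network's own fixes on the tub were scattered, from 169° to 194°, and one call missed it. I relied on the tool's angle and the outline check instead.

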